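# Scoop stamped brackets up against the bench stop and set them on the scale

## Robot

A 6-joint arm with a two-finger parallel gripper is mounted at the origin on a cart in front of the work surface, level with it; the furniture and walls round the work are solid. World frame = base frame: x ahead of the robot, y to its left, z up, the work surface at z = 0. Lengths are in mm, angles in rad, forces in N, time in s.
With the tool pointing down it reaches from about 275 to 825 mm from the base axis. Payload 5.2 kg.
Tool frame: the origin (TCP) lies on the centre line of the jaws, within the pads' length; the fingertips stand ahead of it and the grasp point (between the pads) lies 11 mm behind it (bot.nose_length is the z of the fingertips in the tool frame, in mm); z points along the fingers, y is the line along which they close (so a half turn about z gives the same grasp; the last joint's range is limited). The gripper opens to 93 mm and grips with 3 to 60 N. Pads are 15 mm wide; open, the fingers measure 128 mm over their backs; the gripper's body (75 mm by 188 mm) begins 65 mm behind the grasp point.
Start: joints at [0.899, 0.259, 1.535, -0, 1.348, -0.203], TCP at [248.479, 490.676, 226.653] pointing down, gripper open.
Joint ranges: [-3.14, 3.14], [-0.91, 2.08], [0.19, 2.58], [-1.22, 4.36], [0.22, 2.71], [-3.12, 3.12]. Speed limits (rad/s): [2.57, 2.57, 3.14, 3.14, 3.14, 3.14].

## Interface

Orientations are given as [roll, pitch, yaw] about the fixed x, y, z axes, in that order (R = Rz(yaw) Ry(pitch) Rx(roll)).
In Python, from cell import bot gives the robot as it stands. The module is installed in compiled form; this text tells all that it offers.
- The arm moves only by the tool drive_tool, never from a script. Its argument "motion" is one flat list of numbers, 7 for each row, row after row: the turn, a rotation vector about the tool's x, y, z in units of 5 degrees (1.0 is 5 degrees), then the shift along the tool's x, y, z in units of 30 mm (1.0 is 30 mm), then the opening, from 0 (shut) to 1 (fully open). A call has 1 to 5 rows; each row is the pose to reach, as a shift and turn from the pose commanded when the call began, along the tool's axes at that moment; what a row does not reach only later rows make up. A row lasts 1/12 s, in which the tool goes at most 41.7 mm and 7.16 degrees, less where a joint would pass 70% of its speed; a pose out of reach is approached as far as the arm can. A call with a gripper value outside its range is refused whole. The fingers move at their own pace and stop on an object; "force" is the grip in N (left out, the last holds). Time passes only in rows, so rows that repeat a pose let the fingers close. It gives the time, the measured TCP pose, the force, the opening and the grip force at its end, in the units of the state.
- bot.get_state(): the state, without advancing time (a new reading comes with each control period).
- bot.camera(name): name is "scene" or "side" or "wrist"; returns a dict with "pixels" (384x512x3 uint8, red, green, blue), "vfov" (degrees; the focal length in pixels is half the picture's height over the tangent of half this angle, whatever the lens; pixels are square), "cx", "cy" (the principal point, pixels), "k1" (the pictures are not rectified: a ray, as slopes to the right and down, at radius r is drawn at 1 + k1 r^2 times it, then the intrinsics apply), "world_from_camera" (4x4, takes a point from camera to world coordinates); the wrist camera has in their place "hand_eye" (4x4, takes a point from camera to tool coordinates, whose origin is the TCP and whose axes are the flange's). Camera axes: x right, y down, z forward; pixel columns grow to the right and rows downward; lengths in mm; the calibration is good to about 2 mm. A picture is of the moment at which its call begins: read the wrist's pose just before it. There is no depth.
- bot.close_job(): hands the job in; it is judged then, once.
The state is a dict: "time_s": time; "qpos": joint angles; "qvel": joint speeds; "joint_torque": joint torques, N m; "ee_pos": TCP position; "tool_rot": TCP orientation; "ft_force": force on the tool from outside, world axes, zero at the start; "moment": the same for the moment, N m; "grip_width": finger opening in mm; "gripper_force": force on a finger pad.
Only numpy, scipy, OpenCV 4.12 (cv2) and the standard library are available. Lean on these libraries where they do the work, as an engineer would, in place of code of your own. Each camera call takes 0.05 s, during which the arm holds its last target. There are 200 camera calls.

## Task

Two freshly stamped brackets lie on the bench in front of the steel bench stop; they have sharp burrs, so they are not to be touched with the fingers. Take the flat grey sheet-metal scoop off the scale by its handle, push it flat along the bench so that the brackets back up against the stop and slide onto the scoop, then lift them clear and set the scoop, with both brackets in it, down flat on the middle of the scale's platter and let go. Leave the hex key, the steel gauge block and the wooden packing block where they are.

Things in the scene. Friction and masses are not known exactly. Their poses are not given: they have to be found in the camera images.
- scoop: flat grey sheet-metal scoop, loose, 0.20 kg: pan 135 mm long (own x) by 120 mm wide (y), open at the +x end, black handle at the -x end; stands on the scale at the start, handle toward the robot. Origin: underside, middle of the pan; z up. Floor 3.5 mm thick; 3 mm walls, 40 mm high at the rear, sloping down the sides to nothing at x = 52 mm; inside width 114 mm. Balance point near x = -36 mm
- scoop_grip (a point): middle of the grasp on the scoop's handle: x = -96, y = 0, z = 46 mm in the scoop's frame, axes as the scoop's. The handle is a level, straight, flat-sided bar 22 mm wide (y) and 20 mm high, from x = -82 to -177 mm. The pan hangs out in front of the grasp: grip firmly to keep it level
- scoop_lip (a point): middle of the scoop's sharp front lip, on the underside: x = +67.5, y = 0, z = 0 in the scoop's frame. The floor is bevelled over its last 30 mm to a lip 0.5 mm thick that slides under a part which cannot move away
- bracket_a: stamped steel bracket, loose, 0.03 kg: a 2 mm flat plate, 95 mm long (own y) and 37 mm wide (own x), with tabs bent up to 27 mm high; lies flat, lengthwise along the bench stop, the nearer one to it (its middle 35 to 55 mm from the face, within 8 mm of the stop's middle). Origin: underside, middle of its outline; z up. Friction about 0.6, as for all things here
- bracket_b: second bracket, same as the first, farther from the stop: its middle 118 to 135 mm from the face and within 8 mm of the stop's middle line. The scoop's path is a strip of bare bench about 155 mm wide, between the bench's front edge (x about 0.38) and, on its far side, a toggle clamp (69 mm high) and a small open box (120 mm high with its raised lid)
- bench_stop: dark steel angle bolted to the bench, fixed: upright wall 140 mm long (own x), 60 mm high, 8 mm thick; foot, ribs and bolts on its far side (-y). Origin: on the bench at the foot of the working face, at its middle. The face is the plane y = 0; own +y points out of it toward the brackets (about world +y), so the scoop is pushed along -y
- scale: grey bench scale, fixed, 210 mm (own x) by 165 mm (own y); a sloped display panel along its front edge faces the robot (own -x) and rises from 20 to 42 mm high. Origin: on the bench, under the middle of the housing; z up. The flat bright platter behind the panel is its highest part. A vice 91 mm high stands close to its right (world -y) side
- scale_platter (a point): middle of the top face of the scale's flat platter, 52 mm above the bench; axes as the scale's. The platter measures 152 mm (x) by 162 mm (y) and has no rim
- gauge_block: bystander: ground steel block 30 x 40 mm, 50 mm high, standing beyond the far end of the bench stop; origin under its middle
- hex_key: bystander: black hex key 82 mm long, 31 mm wide, 6 mm thick, lying flat near the bench's front edge between the scale and the brackets; origin under its middle
- wood_block: bystander: worn wooden packing block, 44 x 90 mm, 30 mm high, lying flat on the far side of the bench; origin under its middle

How it is judged:
By the outcome, as a careful person would: the job done as asked, in the order asked, and still so for the second after the job is handed in, with the robot touching nothing.
It also fails if it takes over 56 s, if anything falls off the work surface, if the arm or the gripper's body presses on something with over 40 N, if the wrist force passes 120 N, or if a joint passes its speed limit or range.

## Working session

There is one attempt and no reset: what is moved stays moved. The work goes in short steps, Python scripts to look and compute and a tool call to move; the robot and the scene stay as the last step left them, time stands still between calls to the robot, and variables do not carry over. Pictures are saved under pics/ and viewed, at most 10 in all, crops included, and the job is handed in when it is done.

Besides the shell and the picture viewer there is one more tool, called after "Call:" as a command line: name --argument value ..., lists and objects as JSON in quotes. drive_tool: Moves the arm, as the interface text tells. Its arguments: {"type":"object","properties":{"motion":{"type":"array"},"force":{"type":"number"}},"required":["motion"]}

```bash
mkdir -p pics; cat > h.py <<'E'
import numpy as np,cv2
from cell import bot
from scipy.spatial.transform import Rotation as R
def grab(n,save=None):
    s=bot.get_state(); c=bot.camera(n); p=c["pixels"]
    if save: cv2.imwrite(f"pics/{save}.png",p[:,:,::-1])
    T=c.get("world_from_camera")
    if T is None:
        E=np.eye(4);E[:3,:3]=R.from_euler('xyz',s["tool_rot"]).as_matrix();E[:3,3]=s["ee_pos"];T=E@np.array(c["hand_eye"])
    c["T"]=np.array(T); return c
def ray(c,uv):
    f=c["pixels"].shape[0]/2/np.tan(np.radians(c["vfov"])/2)
    K=np.array([[f,0,c["cx"]],[0,f,c["cy"]],[0,0,1.]])
    q=cv2.undistortPoints(np.array(uv,float).reshape(-1,1,2),K,np.array([c["k1"],0,0,0.])).reshape(-1,2)
    d=np.c_[q,np.ones(len(q))]@c["T"][:3,:3].T
    return c["T"][:3,3],d
def onz(c,uv,z):
    o,d=ray(c,uv); return o+d*((z-o[2])/d[:,2])[:,None]
E
python3 - <<'E'
from h import *
print(bot.get_state(),bot.nose_length)
ims=[grab(n,n+"0") for n in("scene","side","wrist")]
for c in ims: print({k:c[k] for k in c if k!="pixels"})
E
```

```text
{'time_s': 0.0, 'qpos': array([ 8.99202907e-01,  2.59307632e-01,  1.53609966e+00,  1.73847182e-05,
        1.34798280e+00, -2.02797637e-01]), 'qvel': array([ 2.25948849e-05, -8.64013958e-04,  5.99089075e-04, -3.02464685e-04,
       -1.21487566e-05,  2.82596860e-04]), 'joint_torque': array([-2.11880586e-03, -4.37310612e+01, -2.83991933e+01,  7.15815648e-02,
        4.16736631e-02, -5.86591273e-05]), 'ee_pos': array([248.12828211, 490.24734114, 225.83007507]), 'tool_rot': array([-3.13983546e+00, -3.78624342e-04,  2.67279268e+00]), 'ft_force': array([-0.21308568,  0.30865523,  0.77072942]), 'moment': array([ 0.01668262, -0.01472953, -0.0076906 ]), 'gripper_force': 0.0, 'grip_width': 92.68069358005111} 8.0
{'vfov': 56.837531554845874, 'cx': 252.75397755163718, 'cy': 190.67178145464325, 'k1': -0.03653792455975621, 'world_from_camera': array([[ 6.54319760e-01, -3.19326042e-01,  6.85489993e-01,
        -8.95903290e+01],
       [-7.56217442e-01, -2.77390879e-01,  5.92612420e-01,
        -5.73995256e+02],
       [ 9.12092725e-04, -9.06137506e-01, -4.22982256e-01,
         4.70878188e+02],
   
[... 1356 characters left out ...]
'hand_eye': array([[ 1.88160439e-04, -9.56427046e-01, -2.91971352e-01,
         8.06557227e+01],
       [ 9.99999697e-01, -4.05884241e-05,  7.77405890e-04,
         5.95088024e-01],
       [-7.55382676e-04, -2.91971410e-01,  9.56426749e-01,
        -1.57061224e+02],
       [ 0.00000000e+00,  0.00000000e+00,  0.00000000e+00,
         1.00000000e+00]]), 'T': array([[ 4.51661148e-01,  8.53508758e-01,  2.59855743e-01,
         1.76660888e+02],
       [ 8.92189165e-01, -4.31806007e-01, -1.32446461e-01,
         5.27478482e+02],
       [-8.36943735e-04,  2.91661399e-01, -9.56521264e-01,
         3.82988494e+02],
       [ 0.00000000e+00,  0.00000000e+00,  0.00000000e+00,
         1.00000000e+00]])}
```

```bash
python3 - <<'E'
import cv2
for n in("scene0","side0"):
    cv2.imwrite(f"pics/{n}b.png",cv2.resize(cv2.imread(f"pics/{n}.png"),(800,600),interpolation=cv2.INTER_CUBIC))
E
```

```text
(no output)
```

View pics/scene0b.png

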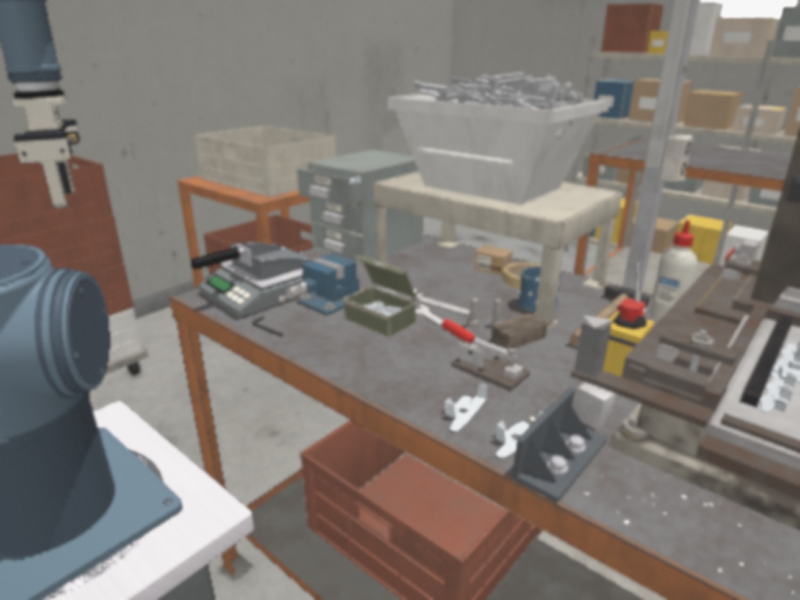

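View pics/side0b.png

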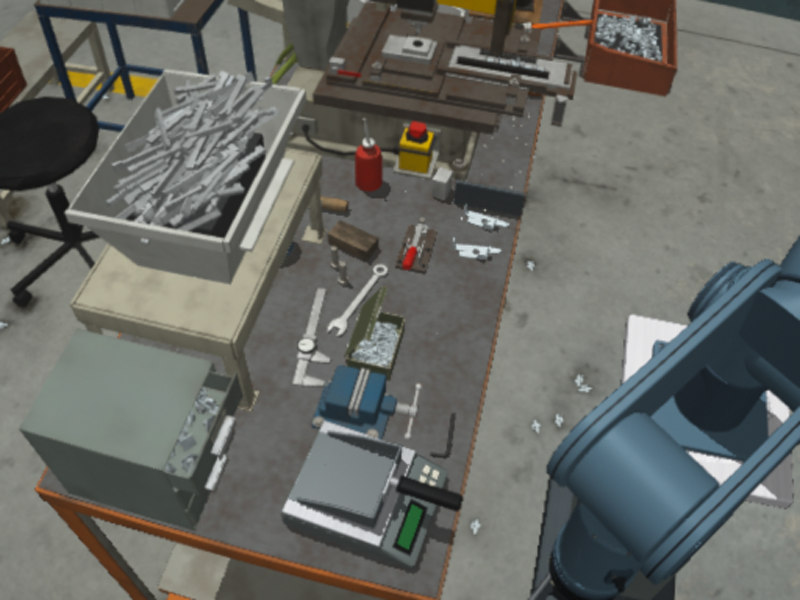

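Scene: scoop on the scale at left (handle ~(215,258)), brackets at (465,410) and (512,437), stop at (560,445). Side: handle (398..460, 482..502), stop face ~(490,205), brackets (487,220) and (478,252), hex key (448,435).

```bash
python3 - <<'E'
from h import *
s=1.5625
c=grab("side")
def P(n,uv,z): print(n,onz(c,np.array(uv)/s,z).round(0).tolist())
P("handle top ends",[(399,484),(460,500)],107)
P("stop top ends",[(457,185),(524,191)],60)
P("stop foot ends",[(457,207),(522,217)],0)
P("brA",[(466,218),(508,228)],0);P("brB",[(456,250),(499,256)],0)
P("hex",[(452,414),(447,455),(431,454)],3)
P("platter corners",[(322,425),(284,510),(368,540)],52)
P("box/clamp near",[(397,376),(404,318),(430,272),(437,226)],0)
P("edge",[(524,210),(470,400)],0)
E
```

```text
handle top ends [[471.0, 321.0, 107.0], [382.0, 324.0, 107.0]]
stop top ends [[515.0, -344.0, 60.0], [383.0, -363.0, 60.0]]
stop foot ends [[510.0, -343.0, 0.0], [377.0, -351.0, 0.0]]
brA [[487.0, -317.0, 0.0], [400.0, -313.0, 0.0]]
brB [[489.0, -228.0, 0.0], [406.0, -234.0, 0.0]]
hex [[425.0, 132.0, 3.0], [417.0, 207.0, 3.0], [442.0, 212.0, 3.0]]
platter corners [[615.0, 230.0, 52.0], [628.0, 380.0, 52.0], [497.0, 392.0, 52.0]]
box/clamp near [[531.0, 81.0, 0.0], [548.0, -42.0, 0.0], [526.0, -160.0, 0.0], [539.0, -280.0, 0.0]]
edge [[376.0, -372.0, 0.0], [401.0, 96.0, 0.0]]
```

View pics/wrist0.png

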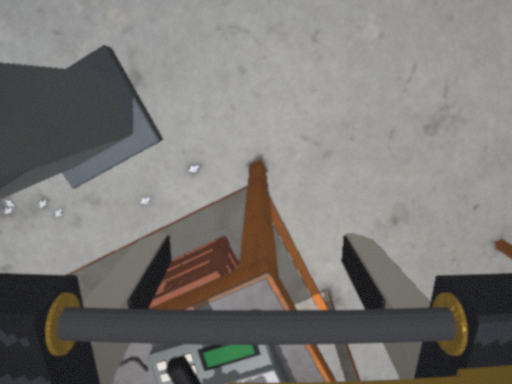

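The wrist view shows the scale's display and the handle tip at its bottom edge (~(185,370)). Next I move over the handle.

```bash
cat >> h.py <<'E'
def to(pos,yaw,roll=np.pi,pitch=0):
    "total turn (5deg) and shift (30mm) in tool axes from the measured pose"
    s=bot.get_state(); A=R.from_euler('xyz',s["tool_rot"]); B=R.from_euler('xyz',[roll,pitch,yaw])
    t=np.degrees((A.inv()*B).as_rotvec())/5; d=A.inv().apply(np.array(pos)-s["ee_pos"])/30
    print("t=%.2f pos"%s["time_s"],s["ee_pos"].round(1),"rot",np.degrees(s["tool_rot"]).round(2),"F",s["ft_force"].round(1),"grip",round(s["grip_width"],1),round(s["gripper_force"],1))
    print("turn",t.round(3),"shift",d.round(3),"rows>=%.1f"%max(np.linalg.norm(d)*30/41.7,np.linalg.norm(t)*5/7.16))
E
python3 -c "
from h import *
to([385,320,205],np.pi)"
```

```text
t=0.20 pos [248.3 490.4 226.1] rot [-1.7993e+02 -1.0000e-02  1.5314e+02] F [ 0.2 -0.  -0. ] grip 93.0 0.0
turn [-0.012 -0.006 -5.372] shift [-6.632 -3.007  0.706] rows>=5.3
```

Call:
drive_tool --motion '[0, 0, -1.1, -1.3, -0.6, 0.14, 1, 0, 0, -2.2, -2.6, -1.2, 0.28, 1, 0, 0, -3.3, -3.9, -1.8, 0.42, 1, 0, 0, -4.4, -5.2, -2.4, 0.56, 1, 0, 0, -5.4, -6.4, -2.9, 0.7, 1]'

```text
time_s: 0.62
ee_pos: [378.6, 327.4, 205.8]
tool_rot: [3.142, -0.0, -3.134]
ft_force: [1.0, 0.8, 0.1]
grip_width: 92.8
gripper_force: 0.0
```

Call:
drive_tool --motion '[0, 0, 0, 0, 0, 0, 1, 0, 0, 0, 0, 0, 0, 1, 0, 0, 0, 0, 0, 0, 1]'

```text
time_s: 0.87
ee_pos: [378.1, 329.0, 206.0]
tool_rot: [3.141, -0.001, 3.141]
ft_force: [0.1, 0.9, -0.1]
grip_width: 93.0
gripper_force: 0.0
```

```bash
python3 - <<'E'
from h import *
to([440,322,150],np.pi)
grab("wrist","w1")
E
```

```text
t=0.87 pos [378.1 329.  206. ] rot [ 1.7998e+02 -4.0000e-02  1.7999e+02] F [ 0.1  0.9 -0.1] grip 93.0 0.0
turn [ 0.004 -0.008 -0.003] shift [-2.066 -0.235  1.863] rows>=2.0
```

View pics/w1.png

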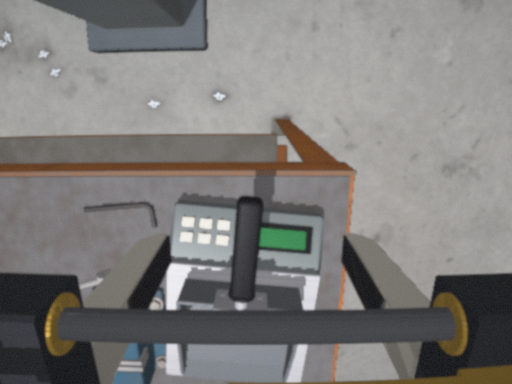

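Handle runs from (249,200) tail to (241,299) front; platter's near edge runs (172,263) to (320,272). Measure these by mask.

```bash
python3 - <<'E'
from h import *
c=grab("wrist"); p=c["pixels"].astype(int)
m=(p.max(2)<48).astype(np.uint8); m[:190]=0;m[302:]=0;m[:,:225]=0;m[:,268:]=0
m=cv2.morphologyEx(m,cv2.MORPH_OPEN,np.ones((3,3)))
n,l,st,_=cv2.connectedComponentsWithStats(m); k=1+st[1:,4].argmax(); print(st[k])
rows=[]
for y in range(205,295,5):
    x=np.where(l[y]==k)[0]
    if len(x): rows.append((x.min(),x.max()+1,y))
r=np.array(rows,float); 
L=onz(c,r[:,[0,2]],108);Q=onz(c,r[:,[1,2]],108)
w=Q[:,1]-L[:,1];print("w",w.round(1)); M=(L+Q)/2
f=np.polyfit(M[:,0],M[:,1],1);print("slope deg",np.degrees(np.arctan(f[0])),"y at 457",np.polyval(f,457),M[0],M[-1])
print("ends",onz(c,[(249,st[k][1]),(241,300)],108).round(1).tolist())
b=(p.min(2)>205); ys,xs=np.where(b[255:300,160:335]); 
print("platter corners",onz(c,[(172,263),(320,272)],52).round(1).tolist())
E
```

```text
[237 197  25  15 171]
w [4.8 2.4]
slope deg 16.10108104213064 y at 457 353.40014751468857 [384.19175306 332.38363869 108.        ] [388.41154661 333.60170576 108.        ]
ends [[377.5, 324.5, 108.0], [472.5, 317.0, 108.0]]
platter corners [[466.8, 243.3, 52.0], [477.0, 396.9, 52.0]]
```

```bash
python3 - <<'E'
from h import *
c=grab("wrist"); g=cv2.cvtColor(c["pixels"],cv2.COLOR_RGB2GRAY).astype(int)
for y in (210,225,235,245,255,265,285): print(y,g[y,226:272].tolist())
E
```

```text
210 [137, 134, 135, 132, 135, 134, 132, 124, 105, 77, 52, 49, 54, 65, 72, 79, 79, 78, 75, 74, 73, 73, 69, 69, 68, 66, 62, 62, 58, 57, 53, 50, 47, 41, 36, 46, 56, 70, 71, 71, 71, 71, 73, 73, 72, 70]
225 [238, 232, 213, 168, 146, 147, 140, 118, 80, 55, 51, 58, 66, 74, 77, 76, 75, 73, 72, 70, 68, 66, 63, 66, 62, 63, 58, 58, 54, 53, 46, 39, 35, 37, 36, 40, 35, 37, 34, 37, 39, 46, 45, 45, 53, 48]
235 [150, 139, 141, 148, 153, 145, 123, 87, 58, 47, 58, 63, 73, 73, 75, 72, 69, 74, 72, 70, 67, 62, 65, 59, 61, 60, 56, 51, 47, 48, 38, 42, 59, 87, 108, 114, 116, 114, 116, 118, 115, 117, 116, 116, 115, 116]
245 [191, 172, 164, 162, 160, 140, 102, 65, 48, 56, 62, 72, 69, 69, 72, 70, 68, 69, 68, 62, 62, 62, 58, 55, 58, 53, 54, 47, 44, 39, 40, 59, 85, 102, 108, 111, 110, 107, 111, 112, 113, 116, 115, 114, 115, 115]
255 [173, 172, 169, 158, 145, 111, 69, 50, 56, 62, 66, 67, 70, 68, 67, 65, 67, 61, 63, 62, 62, 55, 54, 58, 54, 51, 48, 44, 37, 46, 78, 116, 144, 160, 164, 162, 162, 161, 161, 164, 161, 163, 161, 165, 162, 161]
265 [89, 92, 94, 81, 70, 52, 39, 51, 58, 63, 65, 66, 69, 64, 61, 65, 62, 57, 61, 57, 58, 58, 53, 55, 49, 46, 43, 41, 42, 55, 74, 87, 89, 91, 91, 88, 91, 92, 90, 92, 91, 90, 91, 91, 90, 89]
285 [67, 65, 58, 49, 36, 43, 54, 55, 59, 62, 60, 58, 60, 58, 53, 54, 56, 54, 58, 58, 52, 51, 51, 45, 40, 38, 39, 55, 73, 84, 90, 88, 90, 90, 95, 96, 97, 100, 105, 107, 109, 110, 113, 114, 119, 118]
```

```bash
python3 - <<'E'
from h import *
c=grab("wrist")
M=onz(c,[(248.3,210),(245.8,235),(244.9,245),(243.8,255),(243,265),(241,285)],107)
f=np.polyfit(M[:,0],M[:,1],1);print(M.round(1).tolist(),np.degrees(np.arctan(f[0])),np.polyval(f,458))
th=np.arctan(f[0]); x=458
to([x,np.polyval(f,x),87],np.pi+th)
to([x,np.polyval(f,x),150],np.pi+th)
E
```

```text
[[388.5, 324.3, 107.0], [410.4, 322.2, 107.0], [419.4, 321.4, 107.0], [428.7, 320.4, 107.0], [438.1, 319.7, 107.0], [457.7, 317.8, 107.0]] -5.3977841682043985 317.73596012442937
t=1.07 pos [377.2 330.2 206.2] rot [ 179.98    0.   -179.75] F [ 0.1 -0.1  0. ] grip 92.7 0.0
turn [0.004 0.    1.129] shift [-2.69  -0.428  3.972] rows>=3.5
t=1.07 pos [377.2 330.2 206.2] rot [ 179.98    0.   -179.75] F [ 0.1 -0.1  0. ] grip 92.7 0.0
turn [0.004 0.    1.129] shift [-2.69  -0.428  1.872] rows>=2.4
```

Call:
drive_tool --motion '[0, 0, 0.4, -0.9, -0.14, 0.6, 1, 0, 0, 0.8, -1.8, -0.29, 1.2, 1, 0, 0, 1.1, -2.69, -0.43, 1.87, 1, 0, 0, 1.1, -2.69, -0.43, 1.87, 1, 0, 0, 1.1, -2.69, -0.43, 1.87, 1]'

```text
time_s: 1.48
ee_pos: [458.3, 316.6, 148.4]
tool_rot: [-3.14, -0.003, 3.048]
ft_force: [0.4, 0.3, 1.0]
grip_width: 93.0
gripper_force: 0.0
```

```bash
python3 - <<'E'
from h import *
to([458,317.7,87],np.pi-np.radians(5.2))
grab("wrist","w2")
E
```

```text
t=1.48 pos [458.3 316.6 148.4] rot [-1.7992e+02 -1.7000e-01  1.7466e+02] F [0.4 0.3 1. ] grip 93.0 0.0
turn [-0.016 -0.035 -0.029] shift [0.007 0.039 2.047] rows>=1.5
```

View pics/w2.png

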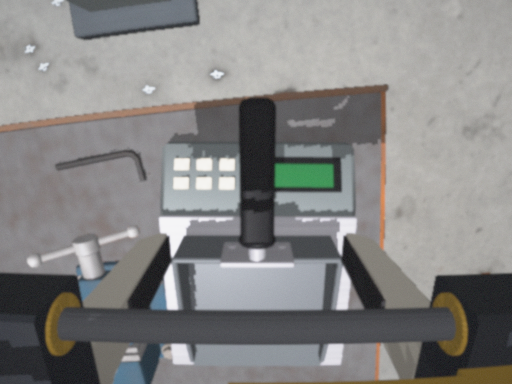

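Handle is centred between the fingers (x≈257, rows 98–245), aligned with the tool; platter corners at (160,218), (355,218), (172,363), (343,363).

```bash
python3 - <<'E'
from h import *
c=grab("wrist")
P=onz(c,[(160,218),(355,218),(343,363),(172,363)],52);print(P.round(1).tolist(),P.mean(0))
print("handle ends",onz(c,[(257,98),(257,246)],108).round(1).tolist())
for i in range(4): print(np.linalg.norm(P[i]-P[i-1]))
E
```

```text
[[468.1, 238.3, 52.0], [482.6, 395.5, 52.0], [631.0, 384.9, 52.0], [615.9, 222.0, 52.0]] [549.38879363 310.16928021  52.        ]
handle ends [[381.4, 325.0, 108.0], [473.0, 316.6, 108.0]]
148.67753224017974
157.79946555300768
148.7295900197175
163.61101845784447
```

Call:
drive_tool --motion '[0, 0, 0, 0, 0, 0.7, 1, 0, 0, 0, 0, 0, 1.4, 1, 0, 0, 0, 0, 0, 2.05, 1, 0, 0, 0, 0, 0, 2.05, 1, 0, 0, 0, 0, 0, 2.05, 1]'

```text
time_s: 2.0
ee_pos: [457.7, 316.8, 89.0]
tool_rot: [-3.141, -0.001, 3.05]
ft_force: [0.7, -0.6, 0.5]
grip_width: 93.4
gripper_force: 0.0
```

Call:
drive_tool --motion '[0, 0, 0, 0, 0, 0, 0, 0, 0, 0, 0, 0, 0, 0, 0, 0, 0, 0, 0, 0, 0, 0, 0, 0, 0, 0, 0, 0, 0, 0, 0, 0, 0, 0, 0]' --force 60

```text
time_s: 2.42
ee_pos: [459.3, 316.4, 89.1]
tool_rot: [3.141, 0.001, 3.048]
ft_force: [-0.3, -1.0, 0.3]
grip_width: 64.3
gripper_force: 0.0
```

Call:
drive_tool --motion '[0, 0, 0, 0, 0, 0, 0, 0, 0, 0, 0, 0, 0, 0, 0, 0, 0, 0, 0, 0, 0]'

```text
time_s: 2.67
ee_pos: [458.9, 316.2, 88.4]
tool_rot: [-3.142, -0.0, 3.048]
ft_force: [-0.3, 0.7, 0.2]
grip_width: 44.1
gripper_force: 0.0
```

Call:
drive_tool --motion '[0, 0, 0, 0, 0, 0, 0, 0, 0, 0, 0, 0, 0, 0, 0, 0, 0, 0, 0, 0, 0, 0, 0, 0, 0, 0, 0, 0, 0, 0, 0, 0, 0, 0, 0]'

```text
time_s: 3.08
ee_pos: [458.9, 316.3, 88.4]
tool_rot: [-3.142, -0.0, 3.048]
ft_force: [0.1, 0.7, -0.9]
grip_width: 21.8
gripper_force: 60.0
```

Call:
drive_tool --motion '[0, 0, 0, 0, 0, 0, 0, 0, 0, 0, 0, 0, 0, 0, 0, 0, 0, 0, 0, 0, 0]'

```text
time_s: 3.33
ee_pos: [458.9, 316.3, 88.4]
tool_rot: [3.142, -0.0, 3.048]
ft_force: [-0.6, -0.0, -1.0]
grip_width: 21.7
gripper_force: 60.0
```

Call:
drive_tool --motion '[0, 0, 0, 0, 0, -0.2, 0, 0, 0, 0, 0, 0, -0.5, 0, 0, 0, 0, 0, 0, -0.9, 0, 0, 0, 0, 0, 0, -1.3, 0, 0, 0, 0, 0, 0, -1.3, 0]'

```text
time_s: 3.75
ee_pos: [460.5, 317.0, 130.5]
tool_rot: [3.139, 0.004, 3.048]
ft_force: [0.8, -0.2, -1.8]
grip_width: 21.9
gripper_force: 60.0
```

```bash
python3 - <<'E'
from h import *
to([400,200,200],np.pi-np.radians(45))
c=grab("scene","s1"); cv2.imwrite("pics/s1c.png",cv2.resize(c["pixels"][100:300,100:400,::-1],None,fx=2.6,fy=2.6))
E
```

```text
t=3.75 pos [460.5 317.  130.5] rot [179.87   0.24 174.64] F [ 0.8 -0.2 -1.8] grip 21.9 60.0
turn [0.042 0.037 7.929] shift [ 1.633 -4.065 -2.333] rows>=5.5
```

View pics/s1c.png

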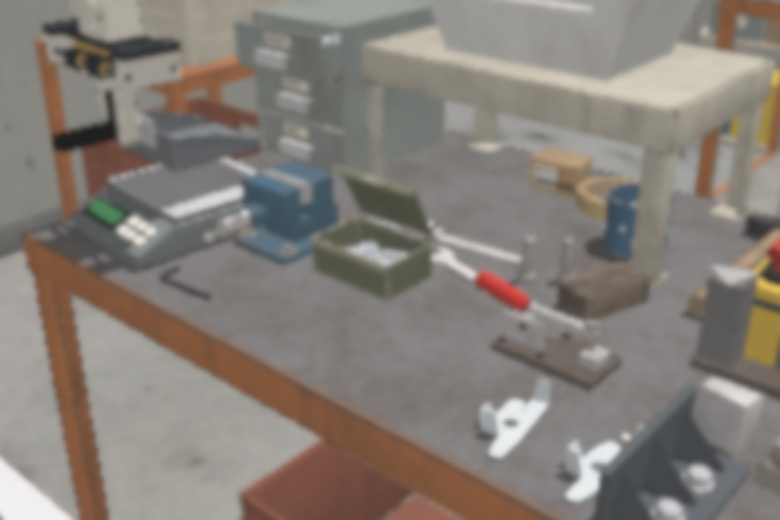

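The scoop is off the scale and near level. Next, a close crop of the side view on the brackets and stop.

```bash
python3 - <<'E'
from h import *
c=grab("side","sd1"); cv2.imwrite("pics/sd1c.png",cv2.resize(c["pixels"][105:180,250:350,::-1],None,fx=8,fy=8,interpolation=cv2.INTER_CUBIC))
E
```

```text
(no output)
```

View pics/sd1c.png

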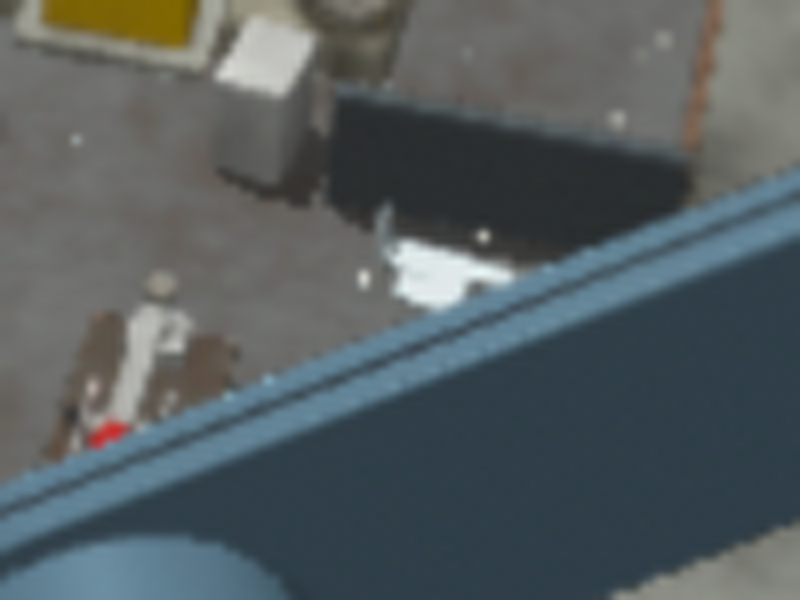

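The arm hides bracket B; the stop's face is dark from (333,95) to (690,160) in the crop. I'll use the first side picture (unobstructed) with masks.

```bash
python3 - <<'E'
from h import *
c=grab("side"); p=cv2.imread("pics/side0.png").astype(int)
print("top edge",onz(c,[(291.6,116.9),(336.2,125)],60).round(1).tolist())
g=p.max(2); m=((g<62)).astype(np.uint8); m[:105]=0;m[145:]=0;m[:,:285]=0;m[:,340:]=0
n,l,st,_=cv2.connectedComponentsWithStats(m);k=1+st[1:,4].argmax();print(st[k])
top=[];bot_=[]
for x in range(294,333,3):
    y=np.where(l[:,x]==k)[0]; top.append((x+.5,y.min()));bot_.append((x+.5,y.max()+1))
for nm,e,z in(("top",top,60),("foot",bot_,0)):
    W=onz(c,e,z);f=np.polyfit(W[:,0],W[:,1],1);print(nm,np.degrees(np.arctan(f[0])),"y at 445",np.polyval(f,445),np.abs(np.polyval(f,W[:,0])-W[:,1]).max(),W[0].round(),W[-1].round())
m=(p.min(2)>150).astype(np.uint8); m[:128]=0;m[170:]=0;m[:,:285]=0;m[:,335:]=0
n,l,st,ce=cv2.connectedComponentsWithStats(m)
for k in range(1,n):
    if st[k][4]>20:
        ys,xs=np.where(l==k); r=cv2.minAreaRect(np.c_[xs,ys].astype(np.float32)+.5); print(st[k],r, onz(c,cv2.boxPoints(r),2).round().tolist(), onz(c,[ce[k]+.5],2).round(1))
E
```

```text
top edge [[519.0, -349.9, 60.0], [378.9, -351.6, 60.0]]
[285 117  52  23 713]
top -0.7638352109877081 y at 445 -350.22730524715155 1.9082679217642635 [ 510. -352.   60.] [ 397. -351.   60.]
foot -3.3711298041772833 y at 445 -343.12765763567137 7.956627243459707 [ 503. -343.    0.] [ 387. -343.    0.]
[299 135  27  10 128] ((312.04718017578125, 142.0849151611328), (26.647947311401367, 7.1427483558654785), 15.945395469665527) [[484.0, -306.0, 2.0], [484.0, -337.0, 2.0], [400.0, -327.0, 2.0], [401.0, -296.0, 2.0]] [[ 448.9 -320.     2. ]]
[292 156  29   9 143] ((306.2459411621094, 161.29507446289062), (28.247150421142578, 7.605002403259277), 5.194429397583008) [[486.0, -211.0, 2.0], [490.0, -241.0, 2.0], [405.0, -254.0, 2.0], [402.0, -223.0, 2.0]] [[ 453.4 -234.1    2. ]]
```

Stop: middle about (449,-350), yaw ≈ 0; brackets' middles at about x=446. Compute the transport chain.

```bash
cat >> h.py <<'E'
def chain(poses):
    for (p,y),(q,z) in zip(poses,poses[1:]):
        A=R.from_euler('xyz',[np.pi,0,np.radians(y)]); print("turnz",round((y-z)/5,3),"shift",(A.inv().apply(np.subtract(q,p))/30).round(3))
E
python3 - <<'E'
from h import *
s=bot.get_state();print(s["ee_pos"],np.degrees(s["tool_rot"]))
chain([(s["ee_pos"],174.6),([420,230,200],146),([420,110,205],118),([447,-15,150],90)])
E
```

```text
[458.76635629 316.20667635 127.45373756] [1.79998322e+02 1.78514370e-03 1.74636794e+02]
turnz 5.72 shift [ 1.016 -2.982 -2.418]
turnz 5.6 shift [-2.237 -3.316 -0.167]
turnz 5.6 shift [-4.101 -1.161  1.833]
```

Call:
drive_tool --motion '[0, 0, 0.6, 0.1, -0.1, -0.7, 0, 0, 0, 1.8, 0.3, -0.6, -1.5, 0, 0, 0, 3.1, 0.6, -1.4, -2.1, 0, 0, 0, 4.4, 0.8, -2.2, -2.4, 0, 0, 0, 5.7, 1.0, -3.0, -2.4, 0]'

```text
time_s: 4.32
ee_pos: [420.9, 229.1, 201.0]
tool_rot: [3.139, 0.002, 2.546]
ft_force: [0.8, -0.1, -2.0]
grip_width: 21.6
gripper_force: 60.0
```

Call:
drive_tool --motion '[0, 0, 1.12, -0.45, -0.66, -0.03, 0, 0, 0, 2.24, -0.9, -1.32, -0.07, 0, 0, 0, 3.36, -1.35, -1.98, -0.1, 0, 0, 0, 4.48, -1.8, -2.64, -0.13, 0, 0, 0, 5.6, -2.24, -3.3, -0.17, 0]'

```text
time_s: 4.73
ee_pos: [420.5, 108.8, 203.8]
tool_rot: [-3.14, -0.001, 2.057]
ft_force: [1.1, 0.0, -1.0]
grip_width: 21.2
gripper_force: 60.0
```

Call:
drive_tool --motion '[0, 0, 1.12, -0.9, -0.3, 0.3, 0, 0, 0, 2.24, -1.8, -0.6, 0.7, 0, 0, 0, 3.4, -2.6, -0.8, 1.1, 0, 0, 0, 4.7, -3.5, -1.0, 1.5, 0, 0, 0, 5.6, -4.1, -1.15, 1.83, 0]'

```text
time_s: 5.15
ee_pos: [448.7, -16.9, 148.3]
tool_rot: [-3.141, 0.0, 1.567]
ft_force: [-0.1, 0.7, -2.2]
grip_width: 21.6
gripper_force: 60.0
```

Call:
drive_tool --motion '[0, 0, 0, 0, 0, 0, 0, 0, 0, 0, 0, 0, 0, 0, 0, 0, 0, 0, 0, 0, 0]'

```text
time_s: 5.4
ee_pos: [448.4, -14.3, 149.4]
tool_rot: [-3.141, -0.001, 1.574]
ft_force: [-0.0, -0.0, -1.6]
grip_width: 21.8
gripper_force: 60.0
```

```bash
python3 - <<'E'
from h import *
to([447,-15,80],np.pi/2)
c=grab("side","sd2"); cv2.imwrite("pics/sd2c.png",cv2.resize(c["pixels"][100:250,210:410,::-1],None,fx=4,fy=4,interpolation=cv2.INTER_CUBIC))
E
```

```text
t=5.40 pos [448.4 -14.3 149.4] rot [-1.7994e+02 -5.0000e-02  9.0210e+01] F [-0.  -0.  -1.6] grip 21.8 60.0
turn [-0.013 -0.01   0.041] shift [-0.024 -0.044  2.313] rows>=1.7
```

View pics/sd2c.png

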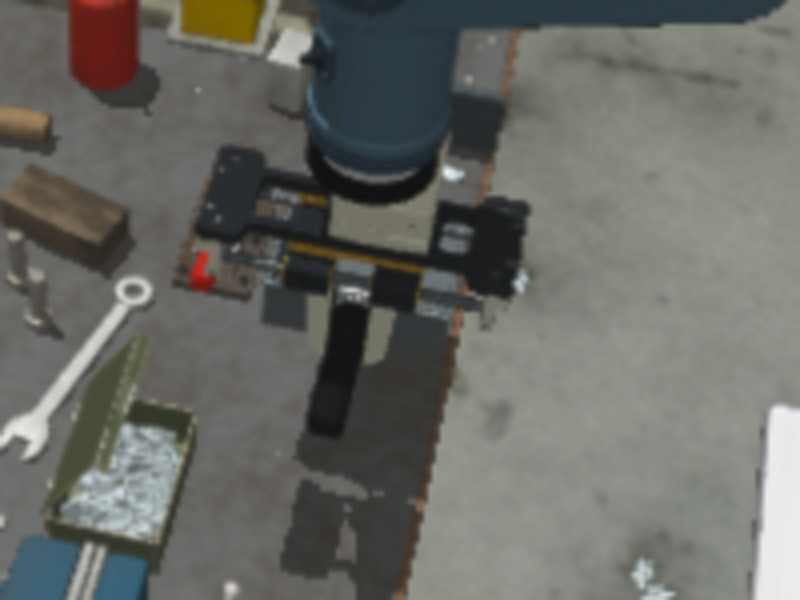

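Gripper holds the scoop straight over the strip, handle at (340,370), clear of box and clamp. Lower it.

Call:
drive_tool --motion '[0, 0, 0, 0, 0, 0.8, 0, 0, 0, 0, 0, 0, 1.7, 0, 0, 0, 0, 0, 0, 2.6, 0, 0, 0, 0, 0, 0, 3.4, 0, 0, 0, 0, 0, 0, 3.4, 0]'

```text
time_s: 5.87
ee_pos: [445.7, -13.0, 44.6]
tool_rot: [-3.135, -0.002, 1.576]
ft_force: [-1.0, -0.5, -2.9]
grip_width: 21.2
gripper_force: 60.0
```

Call:
drive_tool --motion '[0, 0, 0, 0, 0, 0.07, 0, 0, 0, 0, 0, 0, 0.13, 0, 0, 0, 0, 0, 0, 0.2, 0, 0, 0, 0, 0, 0, 0.27, 0, 0, 0, 0, 0, 0, 0.27, 0]'

```text
time_s: 6.28
ee_pos: [449.4, -15.0, 40.2]
tool_rot: [3.14, 0.0, 1.573]
ft_force: [-0.1, 0.2, -1.9]
grip_width: 21.6
gripper_force: 60.0
```

```bash
python3 - <<'E'
from h import *
to([447,-15,37],np.pi/2)
s=bot.get_state();print(s["moment"])
c=grab("scene","s2"); cv2.imwrite("pics/s2c.png",cv2.resize(c["pixels"][170:320,210:410,::-1],None,fx=4,fy=4,interpolation=cv2.INTER_CUBIC))
E
```

```text
t=6.28 pos [449.4 -15.   40.2] rot [1.7991e+02 2.0000e-02 9.0150e+01] F [-0.1  0.2 -1.9] grip 21.6 60.0
turn [0.017 0.005 0.031] shift [-0.001 -0.081  0.106] rows>=0.1
[0.04826999 0.04060562 0.02797801]
```

View pics/s2c.png

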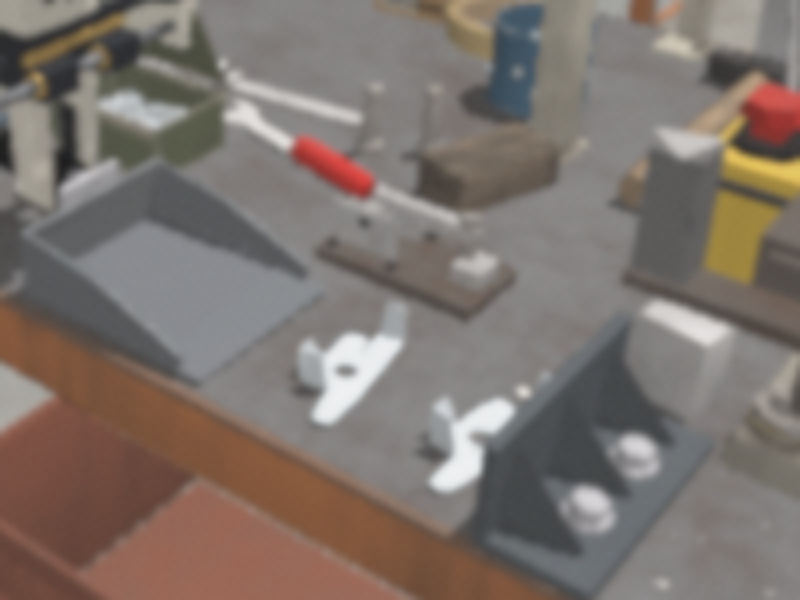

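Scoop near the bench: lip from (198,382) to (322,290); bracket B from (320,420) to (405,340), bracket A from (438,488) to (515,405); stop beyond. Compute lateral alignment in this same view.

```bash
python3 - <<'E'
from h import *
c=grab("scene")
def P(n,uv,z): print(n,onz(c,np.array(uv)/4.+[210,170],z).round(1).tolist())
P("lip",[(198,382),(322,290)],3)
P("B ends",[(320,423),(407,345)],2)
P("A ends",[(437,490),(515,405)],2)
P("stop top ends",[(488,442),(630,316)],60)
E
```

```text
lip [[390.6, -178.3, 3.0], [507.2, -176.8, 3.0]]
B ends [[406.3, -247.4, 2.0], [494.1, -244.4, 2.0]]
A ends [[401.6, -320.1, 2.0], [485.5, -316.7, 2.0]]
stop top ends [[382.9, -352.3, 60.0], [517.3, -357.9, 60.0]]
```

Call:
drive_tool --motion '[0, 0.06, 0, 0, 0, 0.04, 0, 0, 0.06, 0, 0, 0, 0.08, 0, 0, 0.06, 0, 0, 0, 0.1, 0, 0, 0.06, 0, 0, 0, 0.1, 0]'

```text
time_s: 6.72
ee_pos: [449.0, -15.0, 36.5]
tool_rot: [3.141, -0.005, 1.573]
ft_force: [-0.4, 0.2, -0.3]
grip_width: 21.3
gripper_force: 60.0
```

Call:
drive_tool --motion '[0, 0, 0, 0, 0, 0.02, 0, 0, 0, 0, 0, 0, 0.04, 0, 0, 0, 0, 0, 0, 0.04, 0]'

```text
time_s: 6.97
ee_pos: [449.1, -14.9, 36.2]
tool_rot: [3.141, -0.005, 1.574]
ft_force: [-4.2, 0.4, 10.6]
grip_width: 21.7
gripper_force: 60.0
```

Call:
drive_tool --motion '[0, 0, 0, -0.2, 0, 0, 0, 0, 0, 0, -0.5, 0, 0, 0, 0, 0, 0, -0.8, 0, 0, 0, 0, 0, 0, -1.1, 0, 0, 0, 0, 0, 0, -1.4, 0, 0, 0]'

```text
time_s: 7.38
ee_pos: [449.9, -56.3, 36.3]
tool_rot: [3.14, -0.006, 1.573]
ft_force: [-0.4, 7.8, 12.1]
grip_width: 21.5
gripper_force: 60.0
```

Call:
drive_tool --motion '[0, 0, 0, -0.2, 0, 0, 0, 0, 0, 0, -0.4, 0, 0, 0, 0, 0, 0, -0.6, 0, 0, 0, 0, 0, 0, -0.8, 0, 0, 0, 0, 0, 0, -1.0, 0, 0, 0]'

```text
time_s: 7.8
ee_pos: [449.9, -86.0, 36.3]
tool_rot: [3.14, -0.007, 1.573]
ft_force: [0.1, 8.4, 13.2]
grip_width: 21.5
gripper_force: 60.0
```

```bash
python3 - <<'E'
from h import *
to([449,-186,36.2],np.pi/2)
E
```

```text
t=7.80 pos [449.9 -86.   36.3] rot [179.88  -0.38  90.1 ] F [ 0.1  8.4 13.2] grip 21.5 60.0
turn [ 0.023 -0.077  0.02 ] shift [-3.333 -0.036 -0.019] rows>=2.4
```

Call:
drive_tool --motion '[0, 0, 0, -0.15, 0, 0, 0, 0, 0, 0, -0.3, 0, 0, 0, 0, 0, 0, -0.45, 0, 0, 0, 0, 0, 0, -0.6, 0, 0, 0, 0, 0, 0, -0.75, 0, 0, 0]'

```text
time_s: 8.22
ee_pos: [449.9, -108.3, 36.3]
tool_rot: [3.14, -0.007, 1.573]
ft_force: [0.2, 9.7, 15.9]
grip_width: 21.4
gripper_force: 60.0
```

Call:
drive_tool --motion '[0, 0, 0, -0.15, 0, 0, 0, 0, 0, 0, -0.3, 0, 0, 0, 0, 0, 0, -0.45, 0, 0, 0, 0, 0, 0, -0.6, 0, 0, 0, 0, 0, 0, -0.75, 0, 0, 0]'

```text
time_s: 8.63
ee_pos: [450.0, -130.5, 36.3]
tool_rot: [3.14, -0.007, 1.573]
ft_force: [-0.1, 10.3, 17.8]
grip_width: 21.6
gripper_force: 60.0
```

```bash
python3 - <<'E'
from h import *
to([449,-186,36.2],np.pi/2)
c=grab("scene","s3"); cv2.imwrite("pics/s3c.png",cv2.resize(c["pixels"][190:340,210:410,::-1],None,fx=4,fy=4,interpolation=cv2.INTER_CUBIC))
E
```

```text
t=8.63 pos [ 450.  -130.5   36.3] rot [179.89  -0.41  90.11] F [-0.1 10.3 17.8] grip 21.6 60.0
turn [ 0.022 -0.082  0.021] shift [-1.849 -0.037 -0.01 ] rows>=1.3
```

View pics/s3c.png

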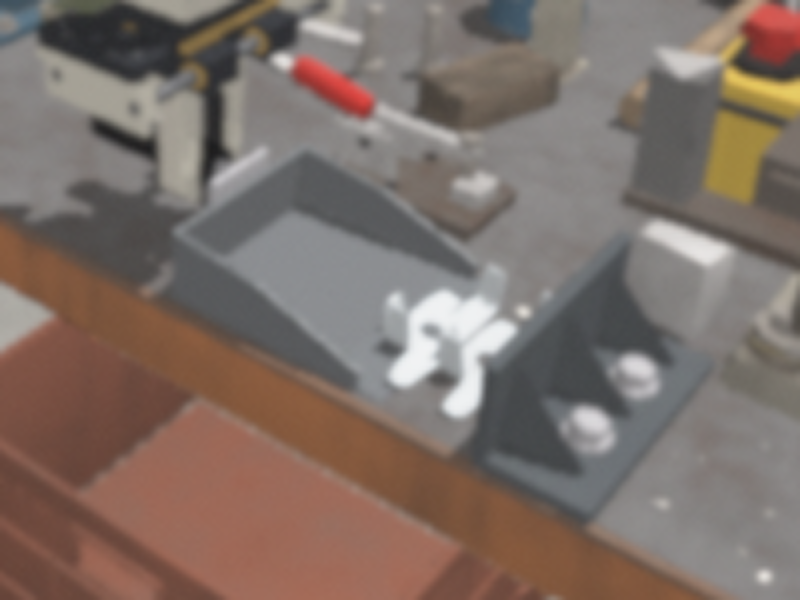

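Both brackets are within the scoop's width, B starting onto the lip, A just before the stop. Continue slowly.

Call:
drive_tool --motion '[0, 0, 0, -0.13, 0, -0.01, 0, 0, 0, 0, -0.26, 0, -0.01, 0, 0, 0, 0, -0.39, 0, -0.01, 0, 0, 0, 0, -0.52, 0, -0.01, 0, 0, 0, 0, -0.65, 0, -0.01, 0]'

```text
time_s: 9.1
ee_pos: [449.9, -150.0, 36.3]
tool_rot: [3.14, -0.007, 1.573]
ft_force: [0.2, 9.7, 17.1]
grip_width: 21.4
gripper_force: 60.0
```

Call:
drive_tool --motion '[0, 0, 0, -0.13, 0, -0.01, 0, 0, 0, 0, -0.26, 0, -0.01, 0, 0, 0, 0, -0.39, 0, -0.01, 0, 0, 0, 0, -0.52, 0, -0.01, 0, 0, 0, 0, -0.65, 0, -0.01, 0]'

```text
time_s: 9.52
ee_pos: [449.8, -169.6, 36.3]
tool_rot: [3.14, -0.007, 1.573]
ft_force: [0.0, 9.2, 14.5]
grip_width: 21.6
gripper_force: 60.0
```

```bash
python3 - <<'E'
from h import *
to([449,-187,36.2],np.pi/2)
c=grab("scene"); p=c["pixels"].astype(int)
m=(p.min(2)>165).astype(np.uint8); w=np.zeros_like(m); w[250:305,290:345]=m[250:305,290:345]
n,l,st,ce=cv2.connectedComponentsWithStats(w)
for k in range(1,n):
    if st[k][4]>10: print(st[k],onz(c,[ce[k]],4).round(0))
E
```

```text
t=9.52 pos [ 449.8 -169.6   36.3] rot [179.93  -0.4   90.12] F [ 0.   9.2 14.5] grip 21.6 60.0
turn [ 0.013 -0.081  0.023] shift [-0.579 -0.027 -0.001] rows>=0.4
[313 264  29  25 391] [[ 457. -302.    4.]]
```

Call:
drive_tool --motion '[0, 0, 0, -0.08, 0, 0, 0, 0, 0, 0, -0.16, 0, 0, 0, 0, 0, 0, -0.24, 0, 0, 0, 0, 0, 0, -0.32, 0, 0, 0, 0, 0, 0, -0.38, 0, 0, 0]'

```text
time_s: 9.98
ee_pos: [449.8, -180.8, 36.3]
tool_rot: [3.141, -0.007, 1.573]
ft_force: [-0.1, 11.2, 14.9]
grip_width: 21.7
gripper_force: 60.0
```

Call:
drive_tool --motion '[0, 0, 0, -0.04, 0, 0, 0, 0, 0, 0, -0.08, 0, 0, 0, 0, 0, 0, -0.12, 0, 0, 0]'

```text
time_s: 10.23
ee_pos: [449.8, -184.2, 36.3]
tool_rot: [3.141, -0.007, 1.573]
ft_force: [0.8, 9.9, 14.0]
grip_width: 21.7
gripper_force: 60.0
```

Call:
drive_tool --motion '[0, 0, 0, -0.03, 0, 0, 0, 0, 0, 0, -0.06, 0, 0, 0]'

```text
time_s: 10.4
ee_pos: [449.7, -185.4, 36.3]
tool_rot: [3.141, -0.008, 1.572]
ft_force: [2.0, 15.8, 16.6]
grip_width: 21.8
gripper_force: 60.0
```

Call:
drive_tool --motion '[0, 0, 0, -0.03, 0, 0, 0, 0, 0, 0, -0.06, 0, 0, 0]'

```text
time_s: 10.57
ee_pos: [449.8, -185.6, 36.3]
tool_rot: [3.141, -0.011, 1.572]
ft_force: [3.3, 22.0, 20.3]
grip_width: 21.8
gripper_force: 60.0
```

```bash
python3 - <<'E'
from h import *
to([449,-187,36.2],np.pi/2)
c=grab("scene","s4"); p=c["pixels"].astype(int)
w=np.zeros(p.shape[:2],np.uint8); w[240:305,280:345]=(p.min(2)>165)[240:305,280:345]
n,l,st,ce=cv2.connectedComponentsWithStats(w)
for k in range(1,n):
    if st[k][4]>10: print(st[k],onz(c,[ce[k]],4).round(0))
E
```

```text
t=10.57 pos [ 449.8 -185.6   36.3] rot [179.95  -0.64  90.06] F [ 3.3 22.  20.3] grip 21.8 60.0
turn [ 0.011 -0.128  0.013] shift [-0.047 -0.025  0.003] rows>=0.1
[284 240   9   6  26] [[ 503. -171.    4.]]
[312 264  30  25 388] [[ 456. -301.    4.]]
```

The lip is against the stop (Fy 22 N). Back off a touch, tilt nose up and lift gently.

Call:
drive_tool --motion '[0, 0, 0, 0.08, 0, -0.01, 0, 0, -0.15, 0, 0.18, 0, -0.04, 0, 0, -0.4, 0, 0.28, 0, -0.1, 0, 0, -0.7, 0, 0.38, 0, -0.2, 0, 0, -1.0, 0, 0.46, 0, -0.32, 0]'

```text
time_s: 11.03
ee_pos: [448.6, -175.4, 44.2]
tool_rot: [-3.14, 0.083, 1.573]
ft_force: [-0.6, 0.4, -2.7]
grip_width: 21.6
gripper_force: 60.0
```

Call:
drive_tool --motion '[0, -0.1, 0, 0.03, 0, -0.12, 0, 0, -0.2, 0, 0.06, 0, -0.26, 0, 0, -0.3, 0, 0.1, 0, -0.42, 0, 0, -0.3, 0, 0.12, 0, -0.6, 0, 0, -0.3, 0, 0.12, 0, -0.7, 0]'

```text
time_s: 11.45
ee_pos: [449.5, -170.4, 66.0]
tool_rot: [3.141, 0.108, 1.573]
ft_force: [-0.1, 0.2, -3.5]
grip_width: 21.5
gripper_force: 60.0
```

```bash
python3 - <<'E'
from h import *
to([449,-150,200],np.pi/2)
for n in("scene","wrist","side"):
    c=grab(n,n+"5"); p=c["pixels"].astype(int)
    w=np.zeros(p.shape[:2],np.uint8)
    if n=="scene": w[200:330,250:360]=(p.min(2)>165)[200:330,250:360]
    elif n=="side": w[115:180,260:340]=(p.min(2)>165)[115:180,260:340]
    else: continue
    q,l,st,ce=cv2.connectedComponentsWithStats(w)
    for k in range(1,q):
        if st[k][4]>10: print(n,st[k],onz(c,[ce[k]],4).round(0),onz(c,[ce[k]],55).round(0))
E
```

```text
t=11.45 pos [ 449.5 -170.4   66. ] rot [179.97   6.21  90.15] F [-0.1  0.2 -3.5] grip 21.5 60.0
turn [0.008 1.242 0.03 ] shift [ 0.195 -0.014 -4.513] rows>=3.2
scene [255 200   5  10  27] [[610.  13.   4.]] [[534. -51.  55.]]
scene [269 209   3   6  14] [[596. -45.   4.]] [[ 521. -103.   55.]]
scene [305 216  19  10  43] [[ 630. -165.    4.]] [[ 552. -209.   55.]]
scene [278 220  13  10  58] [[ 563. -116.    4.]] [[ 491. -166.   55.]]
scene [270 227   3   7  17] [[ 520. -107.    4.]] [[ 454. -158.   55.]]
scene [309 246  44  29 676] [[ 512. -280.    4.]] [[ 447. -312.   55.]]
scene [353 292   7   7  35] [[ 441. -379.    4.]] [[ 383. -400.   55.]]
side [265 144   5  13  29] [[ 572. -248.    4.]] [[ 564. -202.   55.]]
```

```bash
python3 - <<'E'
from h import *
p=cv2.imread("pics/scene5.png").min(2)
for r in p[242:280:1,302:360]: print("".join("#" if v>165 else "+" if v>120 else "." if v>70 else " " for v in r))
c=grab("scene");s=bot.get_state()
E
```

```text
+++++++++++++++................+++++++...+++++++++++++++++
++++++++++++++++++.............+++++++....++++++++++++++++
++++++++++++++++++++++++.......+++++++......++++###+++++++
++++++++++++++++++++++++++++..++++++++.......++++##+++++++
+++++++++#++++++++++++#++++++++##+++++.......+++++#+++++++
++++++++###+++++++++#######++#######++.......+++++++++++++
+++++++#####++++++###################+++.....+++++++++++++
+++++++#####++++#####################++++++.++++++++++++++
+++++++++###+++######################+++++++++++++++++++++
++++++++++#############################+++++####++++++++++
+++++++++++#############################++########++++++++
+++++++++++########################################+++++..
+++++++++++########################################++++...
+++++++++++#######+++#############################+++++...
+++...+++++########++##++#########################++++....
++++..++++++##########++++#######################++++.....
++++....++++##########++++######################+++.......
++.........+##########++++#####################+++........
++.........+#########++++++#####++++##
[... 441 characters left out ...]
...++#+++++++++++++###############+................
...........++++++++++++++###########++++++................
.............+++++++++++###########+......................
..............+++++++++###########+.......................
...............++++++++##########+........................
.................+++++++#######++.................   .....
..................+++++++#####++..................  ..... 
..................++++++++++++...................    .....
..................+++++++++++....................    .....
..................++++++++++.....................     ....
....................+++++++...................... .   ....
......................++++......................      ....
```

Two separate brackets are on the scoop in the mask. Plan the way back, keeping the nose-up tilt.

```bash
python3 - <<'E'
from h import *
P=[(449.5,-170.4,66,90.15),(449,-140,150,90),(430,-40,205,104),(415,70,210,128),(418,185,210,152),(440,275,200,168),(455,318.7,160,174.7)]
rot=lambda y:R.from_euler('xyz',[180,6.2,y],degrees=True)
for a,b in zip(P,P[1:]):
    A=rot(a[3]); d=np.subtract(b[:3],a[:3])
    print((np.degrees((A.inv()*rot(b[3])).as_rotvec())/5).round(3),(A.inv().apply(d)/30).round(3),np.linalg.norm(d).round())
E
```

```text
[0.003 0.    0.03 ] [ 0.705 -0.014 -2.893] 89.0
[-0.302  0.    -2.784] [ 3.116 -0.633 -2.183] 116.0
[-0.518  0.    -4.772] [ 3.639  0.402 -0.563] 111.0
[-0.518  0.    -4.772] [ 2.942  2.439 -0.32 ] 115.0
[-0.346  0.    -3.181] [0.792 2.993 0.249] 93.0
[-0.145  0.    -1.332] [-0.041  1.529  1.346] 61.0
```

Call:
drive_tool --motion '[0, 0, 0, 0.06, 0, -0.25, 0, 0, 0, 0, 0.2, 0, -0.8, 0, 0, 0, 0, 0.35, 0, -1.45, 0, 0, 0, 0, 0.5, 0, -2.1, 0, 0, 0, 0, 0.7, 0, -2.9, 0]'

```text
time_s: 12.07
ee_pos: [448.4, -139.7, 149.9]
tool_rot: [-3.14, 0.107, 1.573]
ft_force: [0.1, 0.4, -3.1]
grip_width: 21.8
gripper_force: 60.0
```

Call:
drive_tool --motion '[-0.04, 0, -0.35, 0.4, -0.08, -0.5, 0, -0.09, 0, -0.85, 1.0, -0.2, -0.95, 0, -0.16, 0, -1.45, 1.7, -0.34, -1.4, 0, -0.23, 0, -2.1, 2.4, -0.48, -1.8, 0, -0.3, 0, -2.78, 3.1, -0.63, -2.18, 0]'

```text
time_s: 12.48
ee_pos: [429.6, -39.7, 205.4]
tool_rot: [3.141, 0.108, 1.819]
ft_force: [0.3, 0.3, -3.1]
grip_width: 21.4
gripper_force: 60.0
```

Call:
drive_tool --motion '[-0.1, 0, -0.95, 0.73, 0.08, -0.11, 0, -0.21, 0, -1.91, 1.46, 0.16, -0.22, 0, -0.31, 0, -2.86, 2.18, 0.24, -0.34, 0, -0.41, 0, -3.82, 2.91, 0.32, -0.45, 0, -0.52, 0, -4.77, 3.64, 0.4, -0.56, 0]'

```text
time_s: 12.9
ee_pos: [414.1, 70.4, 209.8]
tool_rot: [-3.142, 0.108, 2.24]
ft_force: [0.5, 0.9, -3.3]
grip_width: 21.7
gripper_force: 60.0
```

Call:
drive_tool --motion '[-0.1, 0, -0.95, 0.59, 0.49, -0.06, 0, -0.21, 0, -1.91, 1.18, 0.98, -0.13, 0, -0.31, 0, -2.86, 1.77, 1.46, -0.19, 0, -0.41, 0, -3.82, 2.35, 1.95, -0.26, 0, -0.52, 0, -4.77, 2.94, 2.44, -0.32, 0]'

```text
time_s: 13.32
ee_pos: [417.0, 185.4, 209.7]
tool_rot: [-3.142, 0.108, 2.659]
ft_force: [0.2, -0.4, -2.7]
grip_width: 21.6
gripper_force: 60.0
```

Call:
drive_tool --motion '[-0.08, 0, -0.76, 0.19, 0.72, 0.06, 0, -0.16, 0, -1.46, 0.37, 1.4, 0.11, 0, -0.23, 0, -2.1, 0.53, 2.0, 0.16, 0, -0.29, 0, -2.68, 0.67, 2.52, 0.21, 0, -0.35, 0, -3.18, 0.79, 2.99, 0.25, 0]'

```text
time_s: 13.73
ee_pos: [439.1, 275.2, 199.3]
tool_rot: [3.141, 0.107, 2.937]
ft_force: [-0.7, 0.4, -1.9]
grip_width: 21.6
gripper_force: 60.0
```

Call:
drive_tool --motion '[-0.05, 0, -0.4, -0.01, 0.43, 0.2, 0, -0.09, 0, -0.8, -0.02, 0.85, 0.5, 0, -0.12, 0, -1.1, -0.03, 1.2, 0.85, 0, -0.14, 0, -1.25, -0.04, 1.42, 1.15, 0, -0.145, 0, -1.33, -0.04, 1.53, 1.35, 0]'

```text
time_s: 14.15
ee_pos: [454.0, 318.2, 157.2]
tool_rot: [-3.141, 0.106, 3.052]
ft_force: [-0.2, 1.3, -3.3]
grip_width: 21.3
gripper_force: 60.0
```

Call:
drive_tool --motion '[0, 0, 0, 0, 0, 0, 0, 0, 0, 0, 0, 0, 0, 0, 0, 0, 0, 0, 0, 0, 0]'

```text
time_s: 14.4
ee_pos: [454.4, 317.6, 159.4]
tool_rot: [3.141, 0.108, 3.05]
ft_force: [0.2, 0.6, -2.2]
grip_width: 21.3
gripper_force: 60.0
```

```bash
python3 - <<'E'
from h import *
to([454.5,319,100],np.radians(174.7),pitch=np.radians(6.2))
to([454.5,319,100],np.radians(174.7))
c=grab("wrist","w6");p=c["pixels"].astype(int)
q,l,st,ce=cv2.connectedComponentsWithStats((p.min(2)>165).astype(np.uint8))
print([s.tolist() for s in st[1:] if s[4]>40])
c=grab("side","sd6");p=c["pixels"].min(2)
for r in p[265:345:2,175:285:1]: print("".join("#" if v>185 else "+" if v>130 else "." if v>80 else " " for v in r))
E
```

```text
t=14.40 pos [454.4 317.6 159.4] rot [179.98   6.21 174.75] F [ 0.2  0.6 -2.2] grip 21.3 60.0
turn [0.005 0.001 0.009] shift [0.216 0.048 1.969] rows>=1.4
t=14.40 pos [454.4 317.6 159.4] rot [179.98   6.21 174.75] F [ 0.2  0.6 -2.2] grip 21.3 60.0
turn [0.004 1.241 0.01 ] shift [0.216 0.048 1.969] rows>=1.4
[[0, 0, 512, 307, 68333], [121, 97, 110, 99, 4497], [122, 103, 9, 12, 57], [72, 105, 51, 32, 680], [192, 104, 36, 14, 239], [360, 105, 18, 14, 103], [50, 110, 17, 10, 86], [282, 129, 94, 142, 4437], [291, 131, 59, 25, 658], [57, 132, 10, 11, 46], [100, 143, 131, 129, 7122], [87, 157, 13, 15, 66], [219, 163, 12, 12, 135], [34, 206, 72, 67, 1901], [24, 210, 6, 10, 41], [0, 279, 54, 27, 1083], [245, 303, 22, 8, 139], [7, 337, 25, 4, 76], [462, 339, 26, 28, 390], [432, 341, 42, 43, 1090], [220, 345, 22, 31, 293], [230, 345, 65, 39, 1467], [18, 356, 64, 18, 645]]
.......................+######++++++++.....                    .......       .....                            
......................+#######+++++++...++++....                      ............                            
.....
[... 3497 characters left out ...]
..............                      ....    .....
......             ..++#####+.............................................                      ...     ......
.......                  ..++#####+......................................                       .        ... .
.........                  .  ..++######+................................                                     
...........                         ..++####+...........................                                      
..............                           ...++##+......................                      ...              
..................                             ...+##+................                       ..
```

Both brackets sit in the scoop. Level and lower to just above the platter.

Call:
drive_tool --motion '[0, 0.1, 0, 0.03, 0, 0.25, 0, 0, 0.35, 0, 0.08, 0.01, 0.7, 0, 0, 0.65, 0, 0.13, 0.02, 1.2, 0, 0, 0.95, 0, 0.19, 0.03, 1.7, 0, 0, 1.2, 0, 0.23, 0.04, 2.1, 0]'

```text
time_s: 14.92
ee_pos: [454.0, 318.8, 93.9]
tool_rot: [-3.142, 0.0, 3.05]
ft_force: [0.5, 0.2, -2.7]
grip_width: 21.5
gripper_force: 60.0
```

Call:
drive_tool --motion '[0, 0, 0, 0, 0, 0, 0, 0, 0, 0, 0, 0, 0, 0, 0, 0, 0, 0, 0, 0, 0]'

```text
time_s: 15.17
ee_pos: [454.7, 319.2, 96.1]
tool_rot: [3.141, 0.004, 3.05]
ft_force: [0.6, -0.2, -2.0]
grip_width: 21.4
gripper_force: 60.0
```

```bash
python3 -c "
from h import *
to([454.5,319,88.5],np.radians(174.7))"
```

```text
t=15.17 pos [454.7 319.2  96.1] rot [179.96   0.23 174.78] F [ 0.6 -0.2 -2. ] grip 21.4 60.0
turn [0.007 0.046 0.015] shift [ 0.008 -0.008  0.252] rows>=0.2
```

Call:
drive_tool --motion '[0, 0, 0, 0, 0, 0.06, 0, 0, 0, 0, 0, 0, 0.12, 0, 0, 0, 0, 0, 0, 0.18, 0, 0, 0, 0, 0, 0, 0.22, 0, 0, 0, 0, 0, 0, 0.22, 0]'

```text
time_s: 15.58
ee_pos: [454.2, 319.2, 89.3]
tool_rot: [3.141, 0.004, 3.051]
ft_force: [-0.1, -0.5, -3.0]
grip_width: 21.6
gripper_force: 60.0
```

Call:
drive_tool --motion '[0, 0, 0, 0, 0, 0.02, 0, 0, 0, 0, 0, 0, 0.03, 0, 0, 0, 0, 0, 0, 0.03, 0]'

```text
time_s: 15.83
ee_pos: [454.5, 319.2, 88.5]
tool_rot: [3.141, 0.004, 3.051]
ft_force: [-0.1, 0.4, -1.0]
grip_width: 21.7
gripper_force: 60.0
```

Call:
drive_tool --motion '[0, 0.03, 0, 0, 0, 0.015, 0, 0, 0.03, 0, 0, 0, 0.015, 0, 0, 0.03, 0, 0, 0, 0.015, 0]'

```text
time_s: 16.08
ee_pos: [454.6, 319.3, 88.4]
tool_rot: [3.141, 0.001, 3.051]
ft_force: [-1.5, 0.6, 0.8]
grip_width: 22.0
gripper_force: 60.0
```

Call:
drive_tool --motion '[0, 0, 0, 0, 0, 0, 0.4, 0, 0, 0, 0, 0, 0, 0.6, 0, 0, 0, 0, 0, 0, 0.8, 0, 0, 0, 0, 0, 0, 0.8, 0, 0, 0, 0, 0, 0, 0.8]'

```text
time_s: 16.5
ee_pos: [454.6, 319.2, 88.0]
tool_rot: [3.141, 0.001, 3.051]
ft_force: [-0.3, 0.5, 0.1]
grip_width: 50.3
gripper_force: 0.0
```

Call:
drive_tool --motion '[0, 0, 0, 0, 0, 0, 0.8, 0, 0, 0, 0, 0, 0, 0.8, 0, 0, 0, 0, 0, 0, 0.8]'

```text
time_s: 16.75
ee_pos: [454.5, 319.2, 88.0]
tool_rot: [3.141, 0.001, 3.051]
ft_force: [-0.3, -0.4, 0.1]
grip_width: 70.4
gripper_force: 0.0
```

Call:
drive_tool --motion '[0, 0, 0, 0, 0, -0.4, 0.8, 0, 0, 0, 0, 0, -1.2, 0.8, 0, 0, 0, 0, 0, -2.2, 0.8, 0, 0, 0, 0, 0, -3.2, 0.8, 0, 0, 0, 0, 0, -4.0, 0.8]'

```text
time_s: 17.17
ee_pos: [454.6, 319.3, 210.2]
tool_rot: [3.14, 0.002, 3.051]
ft_force: [0.5, -0.1, 0.2]
grip_width: 74.5
gripper_force: 0.0
```

Call:
drive_tool --motion '[0, 0, 0, 0.8, 0, 0, 0.8, 0, 0, 0, 1.6, 0, 0, 0.8, 0, 0, 0, 2.2, 0, 0, 0.8, 0, 0, 0, 2.2, 0, 0, 0.8]'

```text
time_s: 17.5
ee_pos: [385.4, 325.3, 208.2]
tool_rot: [3.141, -0.001, 3.052]
ft_force: [0.3, 0.7, -0.2]
grip_width: 74.5
gripper_force: 0.0
```

```bash
python3 - <<'E'
from h import *
to([454.5,319,150],np.radians(174.7))
c=grab("side","sd7");p=c["pixels"].min(2)
for r in p[265:355:2,175:305:1]: print("".join("#" if v>185 else "+" if v>130 else "." if v>80 else " " for v in r))
E
```

```text
t=17.50 pos [385.4 325.3 208.2] rot [ 1.7997e+02 -4.0000e-02  1.7488e+02] F [ 0.3  0.7 -0.2] grip 74.5 0.0
turn [ 0.005 -0.008  0.037] shift [-2.315 -0.004  1.937] rows>=2.2
..........................                          .                        ...........+++....................                   
...........................++++.                                          ..............+.......................                  
.........................+++++++++..                                     ..............++........................                 
...............................+######++....                             ..............++..........................               
.........................   ..+#############++...                       ..............++..............................            
.............................+####################++...    ..++++..     ..............++...............................           
............................+#######+++++###############++.++++++++..  .............++#+.........................                 
.........
[... 4268 characters left out ...]
        ....                   ..++++++......
.........................                            ..++############.   .....              ....    .              ..+++++++++....
..............................                             ..+######+ .......              .....   .......         ..++++++++++++.
..................................                              ..++........              .....   ..............  ..++++++++++++++
..........................................                           .........           .....    .............. ..+++++++++++++++
.................................................                       ..........       ....     ............. ...+++++++++++++++
```

```bash
python3 -c "
from cell import bot
print(bot.close_job())"
```

```text
the job is handed in; nothing more can be done
None
```

The scoop is down flat on the middle of the scale's platter with both brackets in it. The gripper has let go and moved clear, the other items were not touched by design, and the job was handed in at about 17.5 s of the 56 s limit; no verdict came back.

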